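Fetch the spare printer roller from under the sliding cover and lay it in the V-rest

ROBOT

A 6-joint arm with a two-finger parallel gripper is mounted at the origin on the work surface. World frame = base frame: x ahead of the robot, y to its left, z up, the work surface at z = 0. Lengths are in m, angles in rad, forces in N, time in s.
With the tool pointing down it reaches from about 0.25 to 0.725 m from the base axis. Payload 4 kg.
Tool frame: the origin (TCP) lies midway between the tips of the shut fingers; the grasp point (between the pads) lies tcp_to_grasp behind it (tcp_to_grasp is the distance from the TCP to the grasp point, in m); z points along the fingers, y is the direction in which the jaws open and shut (so a half turn about z gives the same grasp; the last joint's range is limited). The gripper opens to 85 mm and grips with 20 to 120 N. Pads are 22 mm wide; open, the fingers measure 114 mm over their backs; the gripper's body (76 mm by 85 mm) begins 54 mm behind the grasp point. The pads swing forward as they close: fully open they stand 13 mm farther back than shut.
Start: joints at [-1.299, 0.241, 0.005, 1.335, 0, 1.571], TCP at [0.134, -0.482, 0.231] pointing down, gripper open.
Joint ranges: [-2.72, 2.72], [-1.05, 1.87], [-1.09, 1.28], [-1.99, 2.15], [-1.42, 1.44], [-3.14, 3.14]. Speed limits (rad/s): [2.79, 2.79, 3.14, 3.14, 3.14, 3.14].

INTERFACE

Orientations are given as a rotation vector (axis times angle).
In Python, from station import * gives the robot as it stands. The module is installed in compiled form; this text tells all that it offers.
- The arm moves only by the shell command python3 -m handwheel 'ROWS'. ROWS is a JSON object of lists of equal length, an entry for each row: "rot": the turn, a rotation vector about the tool's x, y, z in degrees, a list of three; "travel": the shift along the tool's x, y, z in m, a list of three; "claw": the finger opening in m, from 0 to 0.0854. A call has exactly 5 rows; each row is the pose to reach, as a shift and turn from the pose commanded when the call began, along the tool's axes at that moment; what a row does not reach only later rows make up. A row lasts 1/8 s, in which the tool goes at most 62.5 mm and 10.7 degrees, less where a joint would pass 70% of its speed; a pose out of reach is approached as far as the arm can. A call with a gripper value outside its range is refused whole. The fingers move at their own pace and stop on an object; the grip force is fixed at half the most. Time passes only in rows, so rows that repeat a pose let the fingers close, or fill a call up. It gives the time, the measured TCP pose, the force and the opening at its end, in the units of the state.
- state(): the state, without advancing time (a new reading comes with each control period).
- grab_frame(name): name is "side" or "top"; returns a dict with "color" (384x512x3 uint8, blue, green, red), "intrinsics" (3x3 intrinsics, pixels), "R" (3x3) and "t" (3): a world point X has camera coordinates R X + t. Camera axes: x right, y down, z forward; pixel columns grow to the right and rows downward; lengths in m; the calibration is good to about 2 mm. A picture is of the moment at which its call begins. There is no depth.
- hand_in(): hands the job in, once; it reports no verdict.
Trained networks look in a picture, given as the dict that the camera call returned (one of the last four; its "shot" number tells which), for a name from the list of things; names that differ only in an ending like _2 or _b are one class to them, and where a whole thing is asked for, a point or a joint stands for the part that bears it (a point fixed in the world has none). Each returns a list of dicts, best first, with "confidence" (0 to 1); they miss things now and then, are a little off and sometimes report something else, mostly with a low value. They report only what shows in the picture. A call takes as long as a camera call. They do not tell look-alikes from the thing itself.
- masks_of(picture, target): "region" (384x512 bool, what is visible of it).
- mark_of(picture, target): "location" ([x, y, z] in m, in world coordinates, good to about 4 mm: a listed point, or the origin of a listed thing).
The state is a dict: "clock": time; "q": joint angles; "qvel": joint speeds; "effort": joint torques, N m; "ee_pos": TCP position; "ee_rot": TCP orientation; "wrist_force": force on the tool from outside, world axes, zero at the start; "ft_torque": the same for the moment, N m; "gripper_width": finger opening in m.
Only numpy, scipy, OpenCV 4.12 (cv2) and the standard library are available. Lean on these libraries where they do the work, as an engineer would, in place of code of your own. Each camera call takes 0.05 s, during which the arm holds its last target.

TASK

The printer's spare feed roller lies hidden in one of the two covered pockets of the sloping desk organiser. Slide the cover plate along the slope to the organiser's other end, as far as it goes, without lifting it off, then take out the roller. Lower it gently into the V-rest, keeping hold of it until it lies in both V's, centred lengthwise, then let go; leave the other things where they are.

Things in the scene. Friction and masses are not known exactly. Their poses are not given: they have to be found in the camera images.
- organiser: White desk organiser, fixed, 416 mm wide along y; its face slopes 30 degrees, low edge at -x. Origin on the desk below the face centre. Face directions: up-slope U = (0.866, 0, 0.5), across = y, outward normal N = (-0.5, 0, 0.866). Four pockets at y = +147, +49 (covered at the start), -49, -147 mm, each 92 mm wide, 120 mm up-slope, 46 mm deep, with 6 mm walls between, level with the face.
- organiser_face (a point): Centre of the organiser's sloping face, 84 mm above the organiser's origin (point axes as the organiser's, not sloped). The face is 150 mm long up-slope, pockets from -60 to +60 mm of it. A ledge 10 mm high runs along the low edge; a stop 10 mm high stands at the -y end, y = -199 mm; the +y end is flush with the face.
- carry_bar (a point): Middle of the round steel carrying bar, 12 mm thick, that runs along the organiser's y over its high edge: 80 mm up-slope of the face centre and 85 mm out from the face. A vertical gripper over the pockets would hit it; one square to the face (tilted 30 degrees, fingers pointing away from the robot) clears it.
- cover: Loose grey plate on the organiser's face, low edge on the ledge: 194 mm across, 148 up-slope, 5 thick, about 0.2 kg, slides freely. Origin: centre of its underside, level with the face; x up-slope, y across, z outward. In its middle an upright grip 12 mm thick along y, 44 mm up-slope, top 41 mm above the underside. Starts near y = +98 mm of the organiser; at the stop it stands at y = -102 mm.
- roller: Spare feed roller, about 0.16 kg: dark rubber cylinder 36 mm in diameter, 90 mm long, steel shaft stubs 12 mm thick, 116 mm overall. Origin: middle of its axis, which is its x. It starts in a covered pocket, axis up-slope, mid-width between two ribs 4 mm high (30 mm over their outer sides), axis 18 mm above the pocket floor, 28 mm below the face.
- pad_holder: A flat black pad holder, 116 x 40 x 18 mm, lying in the other covered pocket. Origin: on its middle, 14 mm above its underside; x up-slope. To be left there.
- vrest: Fixed aluminium V-rest on the desk, base 120 x 80 mm and 8 mm thick. Origin: on the desk under its centre; x runs along the lying roller's axis. Two upright 90-degree V supports, each 14 mm thick, centred at x = +33 and -33 mm, leaving 52 mm free between them; the V's bottom is 50 mm above the desk, the tips of its arms 78 mm, inner width at the tips 56 mm.
- vrest_seat (a point): Where the roller's middle comes to lie: on the V-rest's centre line, 75 mm above the desk. Axes as the V-rest.
- tape_roll: Roll of paper tape, 76 mm across, 20 mm high, lying in the open pocket at y = -49 mm, below the face. To be left.
- staple_box: Cardboard box 90 x 45 x 30 mm in the open pocket at y = -147 mm, below the face. To be left.
- flask: Dark steel flask, 68 mm in diameter, 170 mm tall, standing loose on the desk; origin under its centre. To be left.
- mug: White mug, 80 mm across, 90 mm tall, loose on the desk; origin under its centre. To be left.
- stapler: Black stapler 140 x 36 x 43 mm loose on the desk; origin under its centre. To be left.
- sticky_pad: Block of paper notes 76 x 76 x 22 mm loose on the desk; origin under its centre. To be left.
There are look-alikes about, which are no part of the job. What is shaped like the cover but blue is not meant.

How it is judged:
On the way, in this order (a step that is already met when the one before it is completed fails the run):
1. the cover is slid to the other end, still lying on the slope against its ledge, with the roller still in its pocket (y of cover in the frame of organiser below -0.09 m and x of cover in the frame of organiser between -0.015 and 0.015 m and z of cover in the frame of organiser between 0.074 and 0.094 m and angle between cover's own z axis and vertical between 0.443599 and 0.603599 rad and distance of roller from where it was at the start of the episode below 0.02 m), for 0.1 s.
2. the roller is held and lifted at least 50 mm (contact force between the fingers and roller above 0.5 N and distance of roller from where it was at the start of the episode above 0.05 m and height (world z) of roller above 0.11 m), for 0.1 s.
3. the roller is lowered into the V's (within 6 mm of its seat height) while still held (x of roller in the frame of vrest_seat between -0.015 and 0.015 m and y of roller in the frame of vrest_seat between -0.006 and 0.006 m and z of roller in the frame of vrest_seat between -0.006 and 0.006 m and angle between the x axis of roller and the x axis of vrest, either way round below 0.2 rad and contact force between the fingers and roller above 0.5 N), for 0.05 s.
At the end, for the whole second after the job is handed in: Roller released, still, in both V's: axis within 3 mm of the seat in height and sideways and 0.08 rad of the rest's x, middle within 12 mm lengthwise. Cover flat on the slope at the other end: centre beyond y = -90 mm of the organiser, within 15 mm in x, 10 mm in height, 0.08 rad (x of roller in the frame of vrest_seat between -0.012 and 0.012 m and y of roller in the frame of vrest_seat between -0.003 and 0.003 m and z of roller in the frame of vrest_seat between -0.003 and 0.003 m and angle between the x axis of roller and the x axis of vrest, either way round below 0.08 rad and y of cover in the frame of organiser below -0.09 m and x of cover in the frame of organiser between -0.015 and 0.015 m and z of cover in the frame of organiser between 0.074 and 0.094 m and angle between cover's own z axis and vertical between 0.443599 and 0.603599 rad and linear speed of roller below 0.02 m/s and contact force between the fingers and roller below 0.1 N); the robot touches nothing.
It fails at once if the cover is lifted or pushed more than 25 mm above its sliding height (z of cover in the frame of organiser above 0.109 m).
It fails at once if the roller is struck or pressed hard (over 25 N) into the V-rest (contact force between roller and vrest above 25 N).
It fails at once if the flask, stapler, mug, note block, pad holder, tape roll or staple box is moved more than 30 mm (distance of any of flask, stapler, mug, sticky_pad, pad_holder, tape_roll, staple_box from where it was at the start of the episode above 0.03 m).
It also fails if it takes over 62 s, if anything falls off the work surface, if the arm or the gripper's body presses on something with over 40 N, if the wrist force passes 120 N, or if a joint passes its speed limit or range.

## Working session

There is one attempt and no reset: what is moved stays moved. The work goes in short steps, Python scripts to look and compute and a shell command to move; the robot and the scene stay as the last step left them, time stands still between calls to the robot, and variables do not carry over. Pictures are saved under pics/ and viewed, and the job is handed in when it is done.

```bash
mkdir -p pics; ls; cat > look.py <<'E'
from station import *
import cv2,numpy as np
def snap(name,tag):
    p=grab_frame(name); cv2.imwrite(f'pics/{tag}.png',p['color']); return p
E
python3 - <<'E'
from look import *
s=state(); print({k:np.round(v,4).tolist() for k,v in s.items()})
for c in ['side','top']:
    p=snap(c,c+'0')
    print(c,np.round(p['R'],3).tolist(),np.round(p['t'],3).tolist(),p['intrinsics'].tolist() if hasattr(p['intrinsics'],'tolist') else p['intrinsics'])
    for n in ['organiser','organiser_face','carry_bar','cover','roller','pad_holder','vrest','vrest_seat','tape_roll','staple_box','flask','mug','stapler','sticky_pad']:
        try: print(n,[(np.round(d['location'],3).tolist(),round(d['confidence'],2)) for d in mark_of(p,n)])
        except Exception as e: print(n,e)
E
```

```text
pics
{'clock': 0.0, 'q': [-1.299, 0.2414, 0.0037, 1.3352, 0.0, 1.5708], 'qvel': [0.0034, 0.0012, 0.0009, -0.0002, 0.0019, 0.0002], 'effort': [0.0004, -37.232, 25.2407, 0.0169, -0.0002, 0.0], 'ee_pos': [0.1341, -0.481, 0.2304], 'ee_rot': [-3.1106, -0.4253, 0.0004], 'wrist_force': [-0.3815, 1.6698, 0.0154], 'ft_torque': [-0.0193, -0.0334, 0.0319], 'gripper_width': 0.0853}
side [[0.925, -0.38, -0.014], [-0.266, -0.619, -0.739], [0.272, 0.687, -0.674]] [-0.453, 0.253, 1.481] [[477.60372065376373, 0.0, 258.654149145322], [0.0, 477.60372065376373, 195.70106930815794], [0.0, 0.0, 1.0]]
organiser [([0.581, 0.126, -0.002], 0.97)]
organiser_face [([0.585, 0.131, 0.087], 0.93), ([0.41, -0.338, 0.076], 0.28)]
carry_bar [([0.61, 0.124, 0.196], 0.96)]
cover [([0.342, -0.08, 0.043], 0.94), ([0.591, 0.229, 0.085], 0.73), ([0.346, 0.273, -0.001], 0.39)]
roller [([0.609, 0.129, 0.194], 0.64), ([0.584, 0.132, 0.087], 0.45)]
pad_holder []
vrest [([0.408, -0.336, -0.0], 0.96)]
vrest_seat [([0.409, -0.339, 0.075], 0.67)]
tape_roll [([0.585, 0.082, 0.03], 0.58)]
staple_box [([0.584, -0.009, 0.038], 0.92), 
[... 493 characters left out ...]
ganiser [([0.584, 0.132, 0.0], 0.86)]
organiser_face [([0.584, 0.125, 0.085], 0.91)]
carry_bar [([0.611, 0.122, 0.198], 0.7), ([0.454, 0.397, 0.002], 0.5)]
cover [([0.346, -0.077, 0.038], 0.79), ([0.347, 0.273, -0.001], 0.45)]
roller []
pad_holder []
vrest [([0.41, -0.34, 0.001], 0.95), ([0.662, -0.259, 0.0], 0.17)]
vrest_seat [([0.405, -0.336, 0.075], 0.88)]
tape_roll [([0.584, 0.082, 0.032], 0.63)]
staple_box [([0.592, -0.012, 0.036], 0.62), ([0.348, 0.274, 0.003], 0.3), ([0.582, 0.079, 0.032], 0.24)]
flask [([0.658, -0.256, 0.002], 0.68), ([0.406, -0.338, -0.001], 0.21)]
mug [([0.574, -0.368, -0.0], 0.76)]
stapler [([0.451, 0.396, 0.002], 0.59)]
sticky_pad [([0.346, 0.272, -0.001], 0.97)]
```

View pics/side0.png

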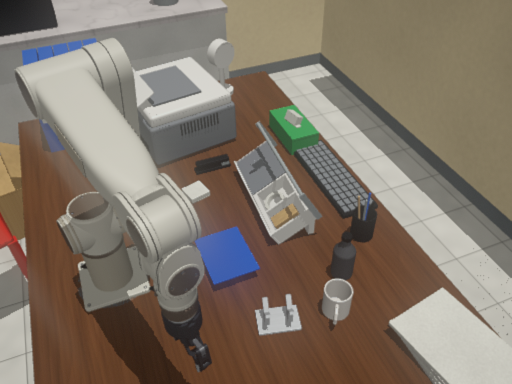

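View pics/top0.png

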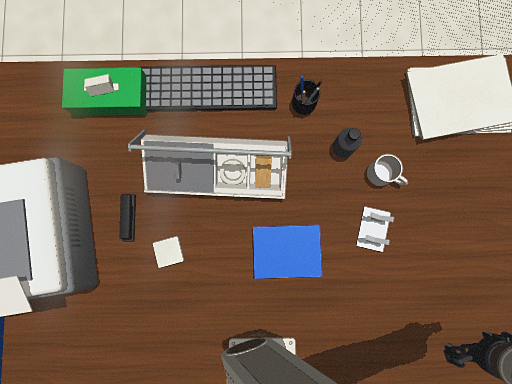

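Candidates for the cover in the top view: the grey plate on the organiser (180,165), the blue plate (287,252), the grey printer lid (12,240) and the green box lid (103,88). By the description it is the grey plate with an upright grip on the slope, (180,165). I'll check this in a close crop.

```bash
python3 - <<'E'
from look import *
a=cv2.imread('pics/top0.png');b=cv2.imread('pics/side0.png')
c1=cv2.resize(a[125:205,120:300],None,fx=4.4,fy=4.4,interpolation=cv2.INTER_CUBIC)
cv2.imwrite('pics/c1.png',c1)
c2=cv2.resize(b[120:250,220:330],None,fx=4.4,fy=4.4,interpolation=cv2.INTER_CUBIC)
cv2.imwrite('pics/c2.png',c2)
c3=cv2.resize(a[195:260,345:405],None,fx=8,fy=8,interpolation=cv2.INTER_CUBIC)
cv2.imwrite('pics/c3.png',c3)
E
```

```text
(no output)
```

View pics/c1.png

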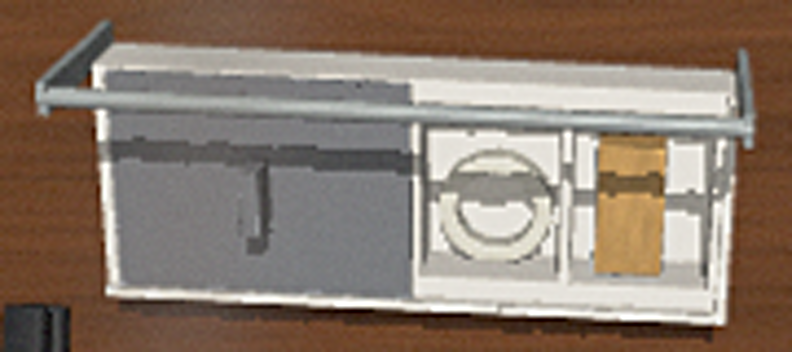

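View pics/c2.png

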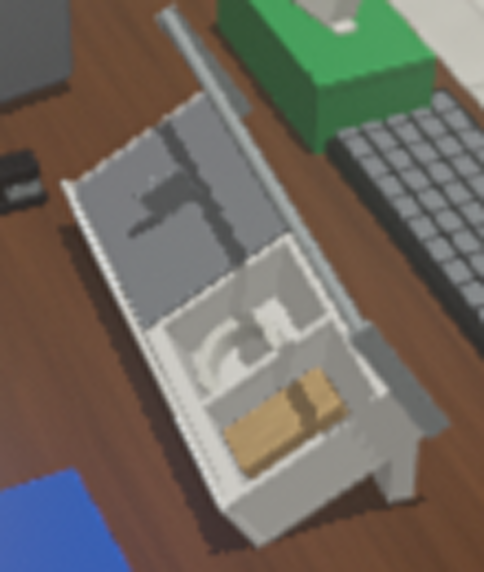

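View pics/c3.png

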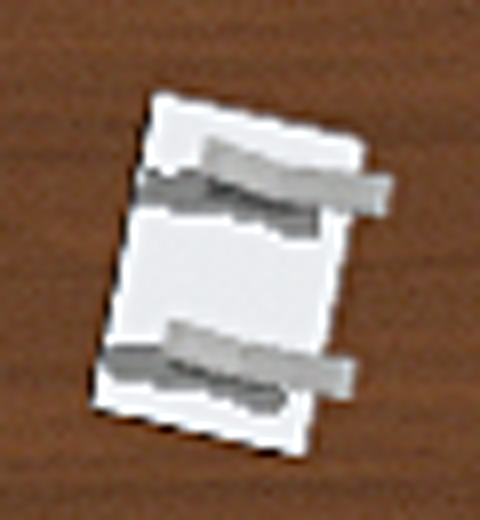

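The crop confirms it: the grey plate with the upright grip at (179,170) in the top view, on the white organiser. The blue plate lies flat on the desk and is not meant. Next I'll measure the yaw of the organiser and the V-rest.

```bash
cat >> look.py <<'E'
def back(p,uv,z):
    K,R,t=[np.array(p[k]) for k in('intrinsics','R','t')]
    d=R.T@np.linalg.inv(K)@np.array([uv[0],uv[1],1.]); o=-R.T@t
    return o+d*(z-o[2])/d[2]
def proj(p,X):
    c=np.array(p['R'])@X+np.array(p['t']); c=np.array(p['intrinsics'])@c; return c[:2]/c[2]
E
python3 - <<'E'
from look import *
p=snap('top','top1'); q=snap('side','side1')
f=lambda u,v,s,a,b:((u+.5)/s+a-.5,(v+.5)/s+b-.5)
bar=[back(p,f(u,v,4.4,120,125),.1976) for u,v in[(42,97),(748,128)]]
d=bar[0]-bar[1];yo=np.arctan2(-d[0],d[1]); print('bar',np.round(bar,4).tolist(),'len',np.linalg.norm(d),'yaw deg',np.degrees(yo))
led=[back(p,f(u,v,4.4,120,125),.047+.009) for u,v in[(105,297),(722,325)]]
d=led[0]-led[1]; print('ledge',np.round(led,4).tolist(),np.linalg.norm(d),np.degrees(np.arctan2(-d[0],d[1])))
V=np.array([back(p,f(u,v,8,345,195),.008) for u,v in[(152,92),(362,140),(303,457),(95,405)]])
print('vrest',np.round(V,4).tolist(),V.mean(0))
print('long yaw',[np.degrees(np.arctan2(*(a-b)[1::-1])) for a,b in[(V[0],V[3]),(V[1],V[2])]],'len',np.linalg.norm(V[0]-V[3]),np.linalg.norm(V[0]-V[1]))
print('short', [np.degrees(np.arctan2(*(a-b)[1::-1])) for a,b in[(V[0],V[1]),(V[3],V[2])]])
# mask of cover/organiser marks twice
for pp in(p,q):
  for n in['organiser','organiser_face','carry_bar','vrest','vrest_seat','cover']:
    print(n,[(np.round(d['location'],3).tolist(),round(d['confidence'],2)) for d in mark_of(pp,n)][:2])
E
```

```text
bar [[0.6244, 0.338, 0.1976], [0.5996, -0.0785, 0.1976]] len 0.4172114893929328 yaw deg -3.4103293475444088
ledge [[0.522, 0.3389, 0.056], [0.4976, -0.0676, 0.056]] 0.4072940576636171 -3.442248701171704
vrest [[0.4761, -0.309, 0.008], [0.457, -0.3868, 0.008], [0.3398, -0.3592, 0.008], [0.36, -0.283, 0.008]] [ 0.40822134 -0.33449704  0.008     ]
long yaw [np.float64(-12.615464747696777), np.float64(-13.241540226116191)] len 0.11899253490388512 0.0801016188842335
short [np.float64(76.17287157272015), np.float64(75.16297365574334)]
organiser [([0.58, 0.131, 0.0], 0.88)]
organiser_face [([0.583, 0.129, 0.086], 0.73), ([0.454, 0.397, 0.004], 0.34)]
carry_bar [([0.607, 0.124, 0.198], 0.74), ([0.403, -0.337, 0.075], 0.63)]
vrest [([0.407, -0.334, 0.004], 0.7)]
vrest_seat [([0.405, -0.338, 0.076], 0.68)]
cover [([0.345, -0.075, 0.038], 0.66), ([0.589, 0.228, 0.082], 0.6)]
organiser [([0.586, 0.127, -0.001], 0.72)]
organiser_face [([0.584, 0.13, 0.089], 0.91)]
carry_bar [([0.61, 0.126, 0.194], 0.87)]
vrest [([0.407, -0.338, -0.0], 0.66)]
vrest_seat [([0.406, -0.339, 0.076], 0.78)]
cover [([0.591, 0.229, 0.082], 0.86), ([0.345, -0.078, 0.044], 0.85)]
```

The top view puts the organiser at about (0.584, 0.130) with yaw -3.4° and the V-rest at (0.407, -0.337) with yaw about -13.5°. I'll write a planner helper that only does the arithmetic.

```bash
cat > plan.py <<'E'
from look import *
from scipy.spatial.transform import Rotation as Ro
YO=np.radians(-3.4); OC=np.array([.5845,.130,0]); RO=Ro.from_euler('z',YO).as_matrix()
U=RO@[.8660254,0,.5]; N=RO@[-.5,0,.8660254]; Y=RO@[0,1,0]; FC=OC+[0,0,.084]
def face(u,y,d): return FC+U*u+Y*y+N*d
Rface=np.c_[U,-Y,-N]
def Rdown(yaw): c,s=np.cos(yaw),np.sin(yaw); return np.array([[c,s,0],[s,-c,0],[0,0,-1.]])
def rel(pos,R):
    s=state(); R0=Ro.from_rotvec(s['ee_rot']).as_matrix()
    return (np.round(R0.T@(np.array(pos)-s['ee_pos']),4).tolist(), np.round(np.degrees(Ro.from_matrix(R0.T@R).as_rotvec()),2).tolist())
def where():
    s=state(); print('t',round(s['clock'],2),'pos',np.round(s['ee_pos'],4),'uyd',np.round(1e3*np.array([(s['ee_pos']-FC)@a for a in(U,Y,N)]),1),'F',np.round(s['wrist_force'],1),'w',round(s['gripper_width'],4),'q',np.round(s['q'],2))
E
python3 - <<'E'
from plan import *
import station
print([n for n in dir(station) if not n.startswith('_')]); print(getattr(station,'tcp_to_grasp',None))
where(); print(np.round(Rface,3))
print(rel([.45,.1,.32],Rface)); print(face(0,.098,.13))
E
```

```text
['Unreachable', 'grab_frame', 'hand_in', 'mark_of', 'masks_of', 'state', 'tcp_to_grasp']
0.0187
t 2.2 pos [ 0.1342 -0.4817  0.2313] uyd [-284.2 -637.3  334.2] F [-0.5 -0.2 -0.4] w 0.0856 q [-1.3   0.24  0.01  1.34  0.    1.57]
[[ 0.865 -0.059  0.499]
 [-0.051 -0.998 -0.03 ]
 [ 0.5   -0.    -0.866]]
([0.4603, -0.4755, -0.0887], [-4.97, 29.72, 18.54])
[0.52542644 0.23168242 0.1965833 ]
```

```bash
python3 -m handwheel '{"travel":[[0.04,-0.04,-0.05],[0.08,-0.08,-0.09],[0.12,-0.12,-0.09],[0.16,-0.16,-0.09],[0.2,-0.2,-0.09]],"rot":[[0,0,0],[0,0,5],[0,0,10],[0,0,15],[0,0,18.5]],"claw":[0.045,0.045,0.045,0.045,0.045]}'
python3 - <<'E'
from plan import *
where(); print(rel(face(0,.098,.14),Rface))
E
```

```text
clock: 2.82
ee_pos: [0.2739, -0.2338, 0.3219]
ee_rot: [3.139, -0.085, 0.003]
wrist_force: [1.0, -0.2, 0.7]
gripper_width: 0.0452
t 2.83 pos [ 0.2739 -0.2338  0.3219] uyd [-130.9 -381.6  350.2] F [ 1.  -0.2  0.7] w 0.0452 q [-0.71 -0.07 -0.1   1.53  0.    2.49]
([0.2207, -0.4785, 0.1165], [-0.02, 29.9, 0.31])
```

The last joint would pass its limit in this orientation, so I'll use the half-turned grasp (tool x down-slope).

```bash
cat >> plan.py <<'E'
Rface=np.c_[-U,Y,-N]
E
python3 -m handwheel '{"travel":[[0.03,-0.04,0],[0.06,-0.08,0],[0.09,-0.12,0],[0.12,-0.16,0],[0.15,-0.2,0]],"rot":[[0,0,-10],[0,0,-20],[0,0,-30],[0,0,-40],[0,0,-50]],"claw":[0.045,0.045,0.045,0.045,0.045]}'
python3 -m handwheel '{"travel":[[0,0,0],[0,0,0],[0,0,0],[0,0,0],[0,0,0]],"rot":[[0,0,-10],[0,0,-20],[0,0,-30],[0,0,-40],[0,0,-50]],"claw":[0.045,0.045,0.045,0.045,0.045]}'
python3 -m handwheel '{"travel":[[0,0,0],[0,0,0],[0,0,0],[0,0,0],[0,0,0]],"rot":[[0,0,-10],[0,0,-20],[0,0,-30],[0,0,-40],[0,0,-50]],"claw":[0.045,0.045,0.045,0.045,0.045]}'
python3 - <<'E'
from plan import *
where(); print(rel(face(0,.098,.14),Rface))
E
```

```text
clock: 3.45
ee_pos: [0.4341, -0.0417, 0.3215]
ee_rot: [2.876, 1.263, 0.001]
wrist_force: [-0.5, -0.3, -0.4]
gripper_width: 0.045
clock: 4.08
ee_pos: [0.4332, -0.0432, 0.3213]
ee_rot: [2.073, 2.36, 0.0]
wrist_force: [-0.7, -0.5, -0.8]
gripper_width: 0.0445
clock: 4.7
ee_pos: [0.4332, -0.0432, 0.3213]
ee_rot: [0.882, 3.015, 0.0]
wrist_force: [-0.1, -0.8, 0.1]
gripper_width: 0.0452
t 4.7 pos [ 0.4332 -0.0432  0.3213] uyd [  -3.2 -181.9  275.9] F [-0.1 -0.8  0.1] w 0.0452 q [-0.1   0.09  0.05  1.54  0.    0.47]
([0.0748, 0.2788, 0.1161], [-7.64, -29.34, -28.52])
```

```bash

python3 -m handwheel '{"travel":[[0.015,0.05,0],[0.03,0.1,0],[0.04,0.15,0.0],[0.06,0.2,0.02],[0.07,0.25,0.04]],"rot":[[-1.9,-7.3,-7.1],[-3.8,-14.7,-14.3],[-5.7,-22,-21.4],[-7.6,-29.3,-28.5],[-7.6,-29.3,-28.5]],"claw":[0.045,0.045,0.045,0.045,0.045]}'
python3 - <<'E'
from plan import *
where(); print(rel(face(0,.098,.1),Rface))
p=snap('top','top2'); q=snap('side','side2')
for pp in(p,q):
  for n in['cover']:
    print(n,[(np.round(d['location'],3).tolist(),round(d['confidence'],2)) for d in mark_of(pp,n)][:3])
E
```

```text
clock: 5.32
ee_pos: [0.5057, 0.2045, 0.2778]
ee_rot: [0.081, 2.621, -0.026]
wrist_force: [1.3, 0.1, 0.7]
gripper_width: 0.045
t 5.33 pos [0.5057 0.2045 0.2778] uyd [ 25.   69.7 209.4] F [1.3 0.1 0.7] w 0.045 q [ 0.54 -0.01 -0.29  0.85 -0.29  0.54]
([0.0245, 0.0288, 0.1093], [-0.28, -0.26, -0.08])
cover [([0.592, 0.229, 0.084], 0.73), ([0.345, -0.078, 0.041], 0.61)]
cover [([0.341, -0.078, 0.042], 0.93), ([0.593, 0.226, 0.085], 0.63)]
```

View pics/side2.png

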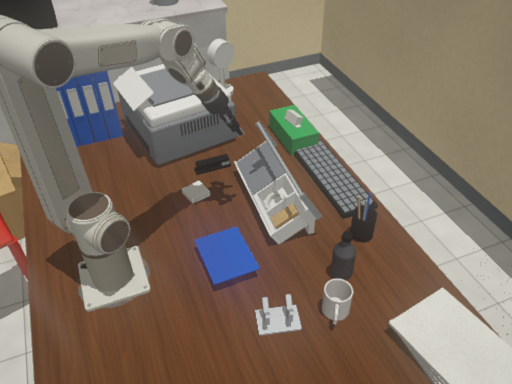

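The side view shows the gripper, TCP near (238,130), tilted square to the face above the cover. The path is clear, so I'm going down over the grip.

```bash

python3 -m handwheel '{"travel":[[0.012,0.014,0.05],[0.0245,0.029,0.11],[0.0245,0.029,0.14],[0.0245,0.029,0.15],[0.0245,0.029,0.15]],"rot":[[0,0,0],[0,0,0],[0,0,0],[0,0,0],[0,0,0]],"claw":[0.045,0.045,0.045,0.045,0.045]}'
python3 - <<'E'
from plan import *
where(); print(rel(face(0,.098,.015),Rface))
p=snap('top','top3'); q=snap('side','side3')
a=cv2.resize(p['color'][120:210,120:300],None,fx=4.4,fy=4.4,interpolation=cv2.INTER_CUBIC);cv2.imwrite('pics/c4.png',a)
a=cv2.resize(q['color'][80:250,190:330],None,fx=3.5,fy=3.5,interpolation=cv2.INTER_CUBIC);cv2.imwrite('pics/c5.png',a)
E
```

```text
clock: 6.15
ee_pos: [0.5666, 0.2292, 0.1401]
ee_rot: [0.088, 2.617, -0.023]
wrist_force: [-1.0, 0.0, 0.0]
gripper_width: 0.0449
t 6.15 pos [0.5666 0.2292 0.1401] uyd [ 7.5 98.  60.5] F [-1.  0.  0.] w 0.0449 q [ 0.52  0.24 -0.4   0.49 -0.28  0.53]
([0.0075, 0.0001, 0.0455], [-0.23, 0.0, -0.41])
```

View pics/c4.png

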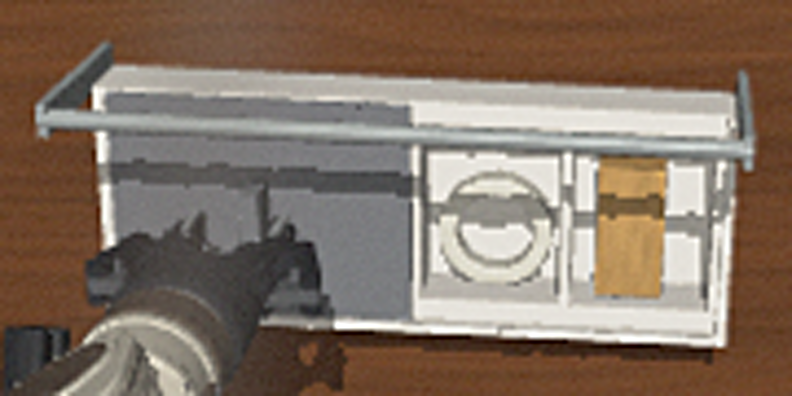

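View pics/c5.png

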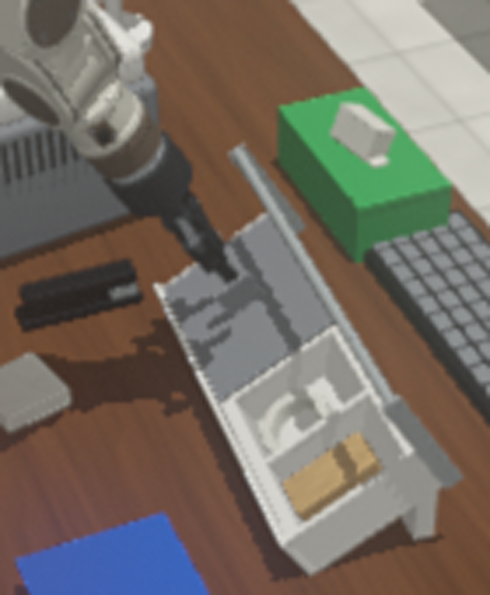

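```bash
python3 - <<'E'
from plan import *
p=snap('top','top4')
C=face(0,.098,0)
f=lambda X:np.round((proj(p,X)-[120,120])*4.4+1.7,0)
s=state(); R0=Ro.from_rotvec(s['ee_rot']).as_matrix()
for n,X in dict(tcp=s['ee_pos'],tipA=s['ee_pos']+R0@[0,.0225,-.007],tipB=s['ee_pos']-R0@[0,.0225,.007],
 gb_hi=C+U*.022+N*.005,gt_hi=C+U*.022+N*.041,gb_lo=C-U*.022+N*.005,gt_lo=C-U*.022+N*.041,
 covc=face(-.074,.001,.005),covr=face(.074,.001,.005),covl=face(.074,.195,.005),covll=face(-.074,.195,.005),bar0=face(.08,.208,.085),bar1=face(.08,-.208,.085)).items(): print(n,f(X))
E
python3 - <<'E'
import cv2
a=cv2.imread('pics/top4.png')[150:205,135:225]
cv2.imwrite('pics/c6.png',cv2.resize(a,None,fx=8.8,fy=8.8,interpolation=cv2.INTER_CUBIC))
E
```

```text
tcp [243. 228.]
tipA [204. 231.]
tipB [277. 234.]
gb_hi [263. 177.]
gt_hi [251. 196.]
gb_lo [266. 241.]
gt_lo [254. 262.]
covc [415. 321.]
covr [413. 106.]
covl [106.  93.]
covll [123. 308.]
bar0 [ 45. 120.]
bar1 [749. 151.]
```

View pics/c6.png

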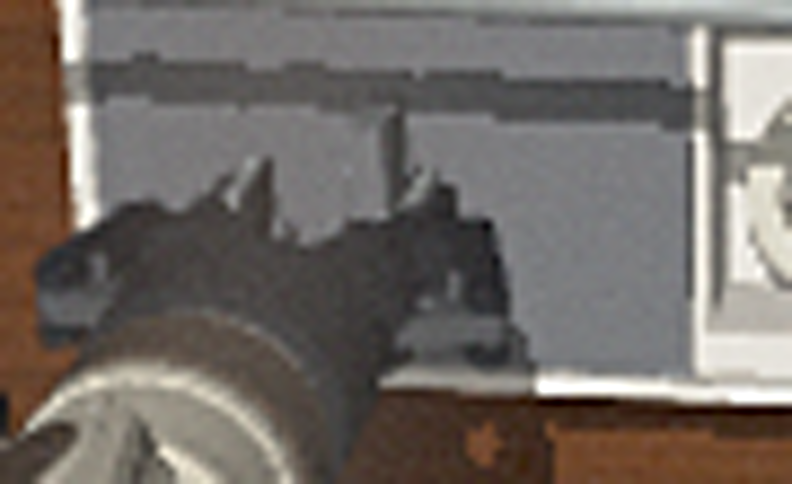

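The top crop shows the fingertips at about (265,165) and (435,180) with the grip at (395,110–200) between them. This agrees with the projections, so I'm descending gently.

```bash

python3 -m handwheel '{"travel":[[0.003,0,0.01],[0.007,0,0.02],[0.007,0,0.03],[0.007,0,0.04],[0.007,0,0.044]],"rot":[[0,0,0],[0,0,0],[0,0,0],[0,0,0],[0,0,0]],"claw":[0.045,0.045,0.045,0.045,0.045]}'
python3 - <<'E'
from plan import *
where(); print(rel(face(0,.098,.015),Rface))
E
```

```text
clock: 6.92
ee_pos: [0.5817, 0.2287, 0.0963]
ee_rot: [0.086, 2.619, -0.025]
wrist_force: [0.2, 0.3, 0.4]
gripper_width: 0.0449
t 6.92 pos [0.5817 0.2287 0.0963] uyd [-1.4 98.3 15. ] F [0.2 0.3 0.4] w 0.0449 q [ 0.51  0.32 -0.42  0.38 -0.27  0.51]
([-0.0014, -0.0003, -0.0], [-0.25, -0.12, -0.29])
```

```bash

python3 -m handwheel '{"travel":[[0,-0.01,0],[0,-0.02,0],[0,-0.035,0],[0,-0.05,0],[0,-0.065,0]],"rot":[[0,0,0],[0,0,0],[0,0,0],[0,0,0],[0,0,0]],"claw":[0.045,0.045,0.045,0.045,0.045]}'
python3 - <<'E'
from plan import *
where()
p=snap('top','top5')
print([(np.round(d['location'],3).tolist(),round(d['confidence'],2)) for d in mark_of(p,'cover')][:3],face(0,.098-.065+.0165,0))
cv2.imwrite('pics/c7.png',cv2.resize(p['color'][120:210,120:300],None,fx=4.4,fy=4.4,interpolation=cv2.INTER_CUBIC))
E
```

```text
clock: 7.55
ee_pos: [0.5775, 0.1631, 0.0979]
ee_rot: [0.086, 2.617, -0.023]
wrist_force: [1.7, 1.3, -0.1]
gripper_width: 0.0449
t 7.55 pos [0.5775 0.1631 0.0979] uyd [-0.8 32.6 16.5] F [ 1.7  1.3 -0.1] w 0.0449 q [ 0.39  0.26 -0.51  0.32 -0.22  0.4 ]
[([0.586, 0.179, 0.082], 0.67), ([0.344, -0.076, 0.039], 0.56)] [0.58743567 0.17941287 0.084     ]
```

View pics/c7.png

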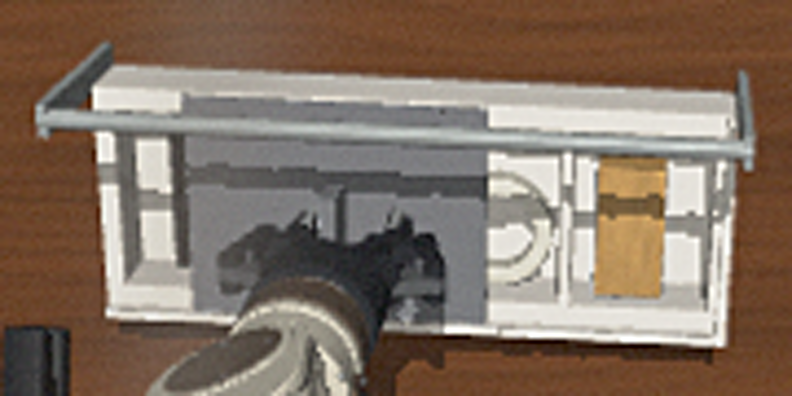

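The cover has moved about 49 mm, is flat and against the ledge (left edge at crop x≈185). Continuing.

```bash

python3 -m handwheel '{"travel":[[0,-0.015,0],[0,-0.03,0],[0,-0.045,0.001],[0,-0.06,0.001],[0,-0.075,0.002]],"rot":[[0,0,0],[0,0,0],[0,0,0],[0,0,0],[0,0,0]],"claw":[0.045,0.045,0.045,0.045,0.045]}'
python3 -m handwheel '{"travel":[[0,-0.012,0],[0,-0.022,0],[0,-0.03,0],[0,-0.036,0],[0,-0.038,0]],"rot":[[0,0,0],[0,0,0],[0,0,0],[0,0,0],[0,0,0]],"claw":[0.045,0.045,0.045,0.045,0.045]}'
python3 - <<'E'
from plan import *
where()
p=snap('top','top6')
print([(np.round(d['location'],3).tolist(),round(d['confidence'],2)) for d in mark_of(p,'cover')][:3],face(0,-.102,0))
cv2.imwrite('pics/c8.png',cv2.resize(p['color'][120:210,120:300],None,fx=4.4,fy=4.4,interpolation=cv2.INTER_CUBIC))
E
```

```text
clock: 8.28
ee_pos: [0.5737, 0.0888, 0.0963]
ee_rot: [0.085, 2.617, -0.022]
wrist_force: [-0.8, 5.0, 3.7]
gripper_width: 0.0452
clock: 8.9
ee_pos: [0.5714, 0.051, 0.0961]
ee_rot: [0.086, 2.617, -0.023]
wrist_force: [0.5, 2.8, 1.8]
gripper_width: 0.0449
t 8.9 pos [0.5714 0.051  0.0961] uyd [ -1.2 -79.6  14.7] F [0.5 2.8 1.8] w 0.0449 q [ 0.14  0.2  -0.61  0.25 -0.1   0.18]
[([0.343, -0.078, 0.039], 0.94), ([0.579, 0.067, 0.084], 0.87)] [0.57845075 0.02817954 0.084     ]
```

View pics/c8.png

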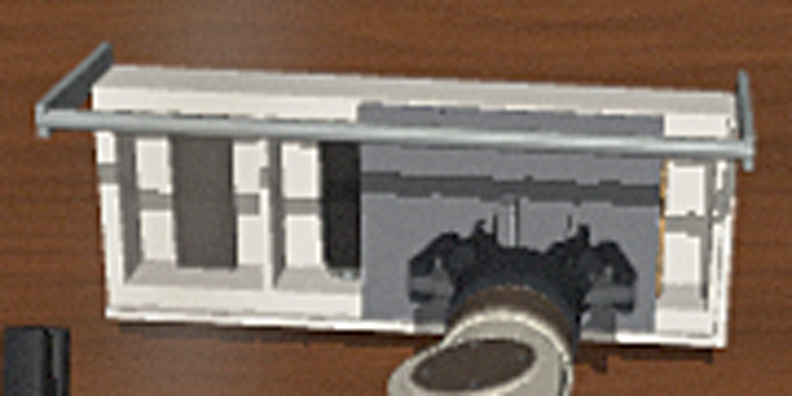

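About 39 mm left to the stop.

```bash

python3 -m handwheel '{"travel":[[0,-0.01,0],[0,-0.019,0],[0,-0.027,0],[0,-0.034,0],[0,-0.037,0]],"rot":[[0,0,0],[0,0,0],[0,0,0],[0,0,0],[0,0,0]],"claw":[0.045,0.045,0.045,0.045,0.045]}'
python3 - <<'E'
from plan import *
where()
E
```

```text
clock: 9.62
ee_pos: [0.5687, 0.0138, 0.0959]
ee_rot: [0.087, 2.617, -0.024]
wrist_force: [4.0, 4.0, 1.4]
gripper_width: 0.045
t 9.62 pos [0.5687 0.0138 0.0959] uyd [  -1.8 -116.9   14.7] F [4.  4.  1.4] w 0.045 q [ 0.06  0.19 -0.62  0.24 -0.06  0.11]
```

```bash

python3 -m handwheel '{"travel":[[0,-0.001,0],[0,-0.0015,0],[0,-0.002,0],[0,-0.003,0],[0,-0.003,0]],"rot":[[0,0,0],[0,0,0],[0,0,0],[0,0,0],[0,0,0]],"claw":[0.045,0.045,0.045,0.045,0.045]}'
python3 - <<'E'
from plan import *
where()
p=snap('top','top7');q=snap('side','side7')
for pp in(p,q):print([(np.round(d['location'],3).tolist(),round(d['confidence'],2)) for d in mark_of(pp,'cover')][:3],face(0,-.102,0))
for n in('roller','pad_holder'):
  for pp in(p,q):print(n,[(np.round(d['location'],3).tolist(),round(d['confidence'],2)) for d in mark_of(pp,n)][:3])
cv2.imwrite('pics/c9.png',cv2.resize(p['color'][120:210,120:300],None,fx=4.4,fy=4.4,interpolation=cv2.INTER_CUBIC))
cv2.imwrite('pics/c10.png',cv2.resize(q['color'][120:250,220:330],None,fx=4.4,fy=4.4,interpolation=cv2.INTER_CUBIC))
E
```

```text
clock: 10.25
ee_pos: [0.5683, 0.0114, 0.0958]
ee_rot: [0.086, 2.618, -0.024]
wrist_force: [2.8, 3.3, 0.5]
gripper_width: 0.0452
t 10.25 pos [0.5683 0.0114 0.0958] uyd [  -2.  -119.4   14.8] F [2.8 3.3 0.5] w 0.0452 q [ 0.05  0.19 -0.62  0.24 -0.06  0.1 ]
[([0.345, -0.076, 0.041], 0.87), ([0.579, 0.028, 0.086], 0.6)] [0.57845075 0.02817954 0.084     ]
[([0.58, 0.028, 0.087], 0.82), ([0.341, -0.078, 0.042], 0.69), ([0.656, -0.254, 0.0], 0.57)] [0.57845075 0.02817954 0.084     ]
roller [([0.601, 0.18, 0.06], 0.7)]
roller [([0.602, 0.176, 0.06], 0.55)]
pad_holder [([0.602, 0.276, 0.056], 0.97)]
pad_holder [([0.609, 0.274, 0.06], 0.39)]
```

View pics/c9.png

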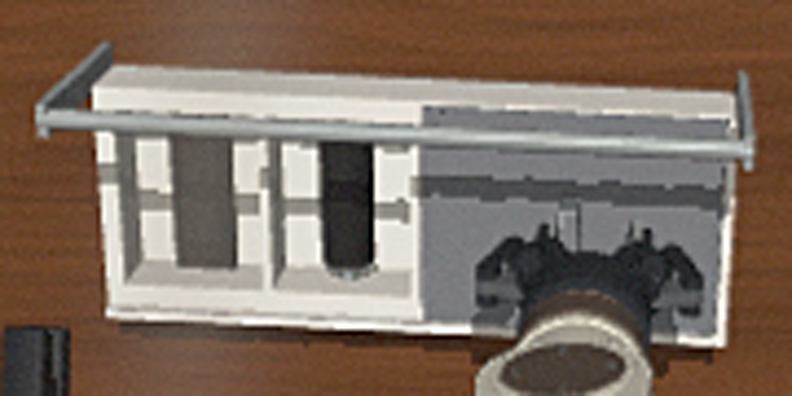

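View pics/c10.png

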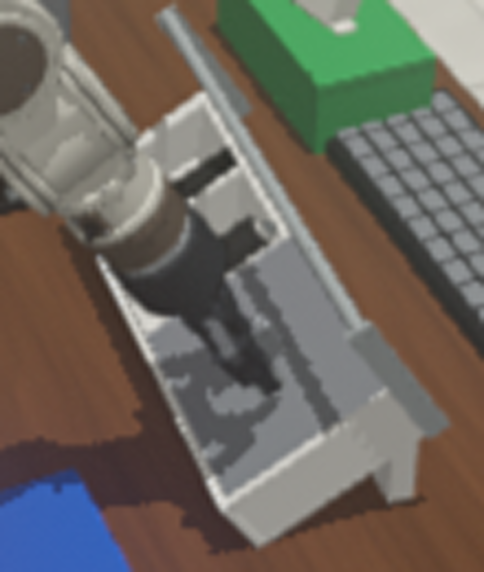

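The cover's right edge is at the stop (crop x≈730). The roller, a black cylinder with a shaft stub, is in the y=+49 pocket (crop 348,205), and the flat grey-black pad holder is in the +147 pocket (205,205). I'm centring the fingers off the grip and backing out.

```bash

python3 -m handwheel '{"travel":[[0,0.006,0],[0,0.012,0],[0,0.012,-0.03],[0,0.012,-0.06],[0,0.012,-0.1]],"rot":[[0,0,0],[0,0,0],[0,0,0],[0,0,0],[0,0,0]],"claw":[0.045,0.045,0.045,0.045,0.045]}'
python3 - <<'E'
from plan import *
where();print(rel(face(0,.049,.05),Rface))
E
```

```text
clock: 11.28
ee_pos: [0.5175, 0.0264, 0.1817]
ee_rot: [0.086, 2.621, -0.025]
wrist_force: [0.1, 0.1, -0.3]
gripper_width: 0.045
t 11.28 pos [0.5175 0.0264 0.1817] uyd [  -3.7 -107.4  114.9] F [ 0.1  0.1 -0.3] w 0.045 q [ 0.1  -0.03 -0.59  0.5  -0.08  0.14]
([-0.0032, 0.1567, 0.0641], [-0.29, -0.26, -0.29])
```

```bash

python3 -m handwheel '{"travel":[[0,0.05,0],[-0.003,0.1,0.02],[-0.003,0.15,0.04],[-0.003,0.157,0.06],[-0.003,0.157,0.064]],"rot":[[0,0,0],[-0.3,-0.3,-0.3],[-0.3,-0.3,-0.3],[-0.3,-0.3,-0.3],[-0.3,-0.3,-0.3]],"claw":[0.051,0.051,0.051,0.051,0.051]}'
python3 - <<'E'
from plan import *
where();print(rel(face(0,.049,-.028),Rface))
p=snap('top','top8');q=snap('side','side8')
cv2.imwrite('pics/c11.png',cv2.resize(p['color'][140:210,135:235],None,fx=8,fy=8,interpolation=cv2.INTER_CUBIC))
cv2.imwrite('pics/c12.png',cv2.resize(q['color'][120:250,220:330],None,fx=4.4,fy=4.4,interpolation=cv2.INTER_CUBIC))
s=state(); R0=Ro.from_rotvec(s['ee_rot']).as_matrix()
f=lambda X:np.round((proj(p,X)-[135,140])*8+3.5,0)
for n,X in dict(tcp=s['ee_pos'],A=s['ee_pos']+R0@[0,.0255,-.007],B=s['ee_pos']-R0@[0,.0255,.007],r_lo=face(-.045,.049,-.028),r_hi=face(.045,.049,-.028),rl=face(0,.067,-.028),rr=face(0,.031,-.028)).items():print(n,f(X))
E
```

```text
clock: 11.9
ee_pos: [0.5627, 0.1813, 0.1261]
ee_rot: [0.074, 2.617, -0.022]
wrist_force: [0.4, -0.3, -0.6]
gripper_width: 0.0512
t 11.9 pos [0.5627 0.1813 0.1261] uyd [-0.4 49.9 48.9] F [ 0.4 -0.3 -0.6] w 0.0512 q [ 0.43  0.21 -0.49  0.41 -0.24  0.43]
([-0.0003, -0.0009, 0.0769], [-0.0, 0.03, 0.14])
tcp [477. 271.]
A [399. 275.]
B [548. 281.]
r_lo [516. 311.]
r_hi [511.  78.]
rl [464. 194.]
rr [563. 199.]
```

View pics/c11.png

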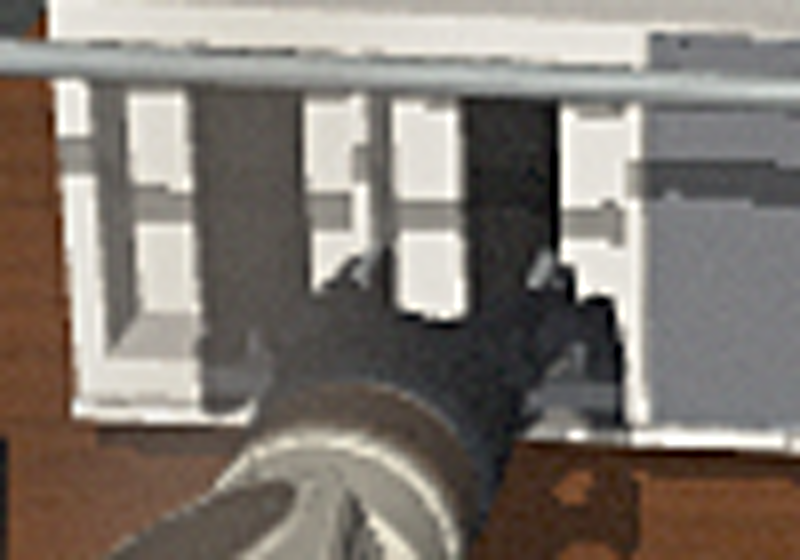

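View pics/c12.png

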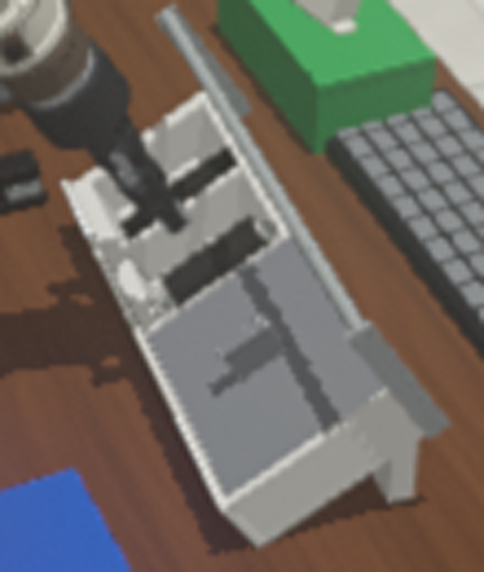

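The roller's edges in the top crop (467–560) match the prediction. Fingers are either side of it within the pocket, so I'm descending in two stages.

```bash

python3 -m handwheel '{"travel":[[0,-0.001,0.015],[0,-0.001,0.03],[0,-0.001,0.045],[0,-0.001,0.055],[0,-0.001,0.06]],"rot":[[0,0,0],[0,0,0],[0,0,0],[0,0,0],[0,0,0]],"claw":[0.051,0.051,0.051,0.051,0.051]}'
python3 - <<'E'
from plan import *
where()
E
```

```text
clock: 12.62
ee_pos: [0.5942, 0.178, 0.0755]
ee_rot: [0.077, 2.614, -0.02]
wrist_force: [1.2, -0.3, 0.6]
gripper_width: 0.0514
t 12.62 pos [0.5942 0.178  0.0755] uyd [  1.7  48.5 -10.8] F [ 1.2 -0.3  0.6] w 0.0514 q [ 0.4   0.33 -0.49  0.27 -0.22  0.4 ]
```

```bash

python3 -m handwheel '{"travel":[[0.001,0,0.008],[0.001,0,0.016],[0.001,0,0.024],[0.001,0,0.03],[0.001,0,0.035]],"rot":[[0,0,0],[0,0,0],[0,0,0],[0,0,0],[0,0,0]],"claw":[0.051,0.051,0.051,0.051,0.051]}'
python3 - <<'E'
from plan import *
where()
E
```

```text
clock: 13.25
ee_pos: [0.6109, 0.1777, 0.046]
ee_rot: [0.076, 2.613, -0.018]
wrist_force: [-28.7, -2.1, 36.1]
gripper_width: 0.051
t 13.25 pos [0.6109 0.1777 0.046 ] uyd [  1.4  49.2 -44.7] F [-28.7  -2.1  36.1] w 0.051 q [ 0.39  0.4  -0.48  0.2  -0.22  0.39]
```

Contact, about 46 N along the normal: the fingertips are on the floor. I'm backing off at once.

```bash

python3 -m handwheel '{"travel":[[0,0,-0.003],[0,0,-0.005],[0,0,-0.005],[0,0,-0.005],[0,0,-0.005]],"rot":[[0,0,0],[0,0,0],[0,0,0],[0,0,0],[0,0,0]],"claw":[0.051,0.051,0.051,0.051,0.051]}'
python3 - <<'E'
from plan import *
where()
p=snap('top','top9');q=snap('side','side9')
cv2.imwrite('pics/c13.png',cv2.resize(p['color'][140:210,135:235],None,fx=8,fy=8,interpolation=cv2.INTER_CUBIC))
cv2.imwrite('pics/c14.png',cv2.resize(q['color'][120:250,220:330],None,fx=4.4,fy=4.4,interpolation=cv2.INTER_CUBIC))
E
```

```text
clock: 13.88
ee_pos: [0.6084, 0.1775, 0.0501]
ee_rot: [0.077, 2.613, -0.019]
wrist_force: [-0.3, 0.1, 0.6]
gripper_width: 0.0509
t 13.88 pos [0.6084 0.1775 0.0501] uyd [  1.3  48.9 -39.9] F [-0.3  0.1  0.6] w 0.0509 q [ 0.39  0.39 -0.48  0.21 -0.22  0.39]
```

View pics/c13.png

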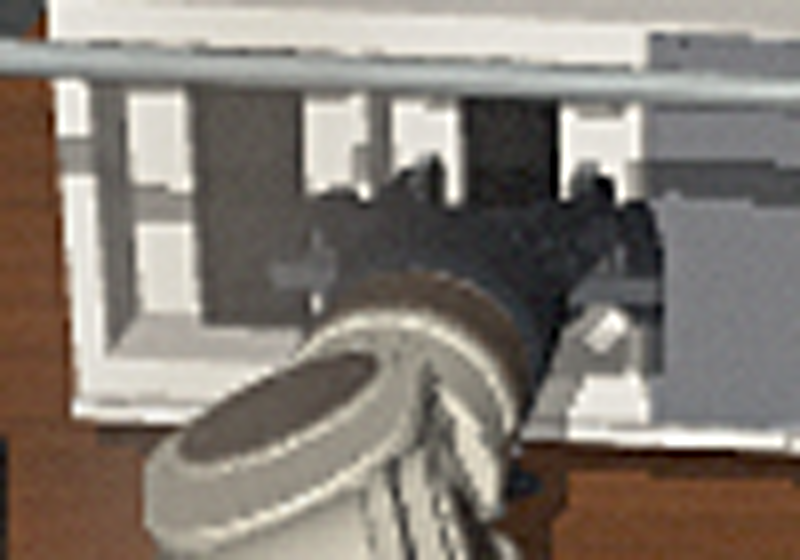

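View pics/c14.png

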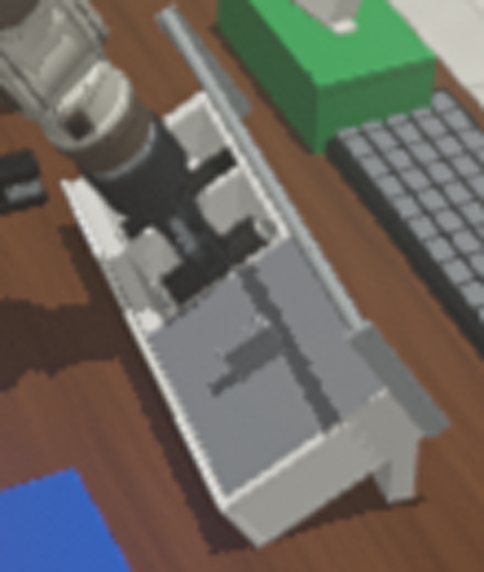

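The fingers straddle the roller (side crop: fingers at (200,255), roller (180,285)–(260,235)) and the force is gone. Closing.

```bash

python3 -m handwheel '{"travel":[[0.001,0,0.001],[0.001,0,0.001],[0.001,0,0.001],[0.001,0,0.001],[0.001,0,0.001]],"rot":[[0,0,0],[0,0,0],[0,0,0],[0,0,0],[0,0,0]],"claw":[0.03,0.025,0.02,0.02,0.02]}'
python3 -c "
from plan import *
where()"
```

```text
clock: 14.6
ee_pos: [0.6082, 0.1774, 0.0493]
ee_rot: [0.077, 2.612, -0.019]
wrist_force: [-5.2, -1.7, 5.0]
gripper_width: 0.0342
t 14.6 pos [0.6082 0.1774 0.0493] uyd [  0.7  48.8 -40.5] F [-5.2 -1.7  5. ] w 0.0342 q [ 0.39  0.39 -0.49  0.21 -0.22  0.39]
```

```bash

python3 -m handwheel '{"travel":[[0,0,0],[0,0,0],[0,0,-0.003],[0,0,-0.006],[0,0,-0.01]],"rot":[[0,0,0],[0,0,0],[0,0,0],[0,0,0],[0,0,0]],"claw":[0.02,0.02,0.02,0.02,0.02]}'
python3 - <<'E'
from plan import *
where()
p=snap('top','top10');q=snap('side','side10')
cv2.imwrite('pics/c15.png',np.hstack([cv2.resize(p['color'][140:210,155:225],(400,400),interpolation=cv2.INTER_CUBIC),cv2.resize(q['color'][140:220,235:315],(400,400),interpolation=cv2.INTER_CUBIC)]))
E
```

```text
clock: 15.22
ee_pos: [0.6031, 0.1778, 0.0574]
ee_rot: [0.077, 2.613, -0.019]
wrist_force: [1.6, -0.3, -2.0]
gripper_width: 0.0343
t 15.22 pos [0.6031 0.1778 0.0574] uyd [  0.3  48.9 -30.9] F [ 1.6 -0.3 -2. ] w 0.0343 q [ 0.39  0.37 -0.49  0.23 -0.22  0.4 ]
```

View pics/c15.png

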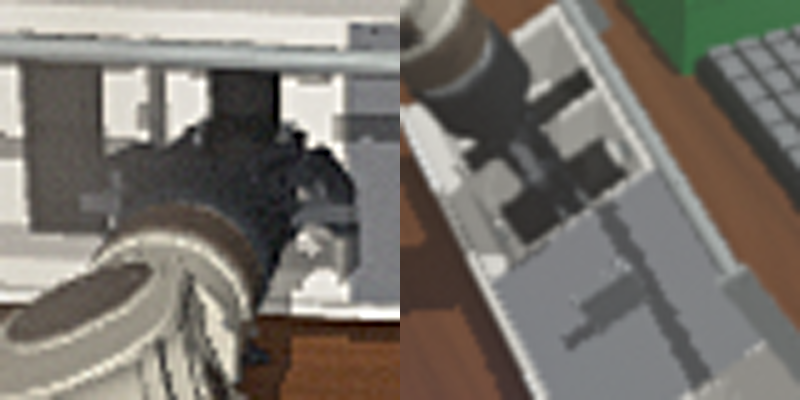

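The wrist force now shows about the roller's weight, at opening 34.3 mm. Lifting along the normal.

```bash

python3 -m handwheel '{"travel":[[0,0,-0.015],[0,0,-0.035],[0,0,-0.055],[0,0,-0.075],[0,0,-0.09]],"rot":[[0,0,0],[0,0,0],[0,0,0],[0,0,0],[0,0,0]],"claw":[0.02,0.02,0.02,0.02,0.02]}'
python3 - <<'E'
from plan import *
where()
p=snap('top','top11');q=snap('side','side11')
for pp in(p,q):print([(np.round(d['location'],3).tolist(),round(d['confidence'],2)) for d in mark_of(pp,'roller')][:3])
cv2.imwrite('pics/c16.png',np.hstack([cv2.resize(p['color'][120:220,135:235],(400,400),interpolation=cv2.INTER_CUBIC),cv2.resize(q['color'][110:210,215:315],(400,400),interpolation=cv2.INTER_CUBIC)]))
E
```

```text
clock: 15.95
ee_pos: [0.5564, 0.1804, 0.1358]
ee_rot: [0.076, 2.614, -0.019]
wrist_force: [-0.1, 0.5, -2.0]
gripper_width: 0.0342
t 15.95 pos [0.5564 0.1804 0.1358] uyd [-1.  48.6 60.3] F [-0.1  0.5 -2. ] w 0.0342 q [ 0.44  0.18 -0.49  0.42 -0.24  0.44]
[([0.548, 0.181, 0.148], 0.73)]
[([0.547, 0.178, 0.148], 0.73)]
```

View pics/c16.png

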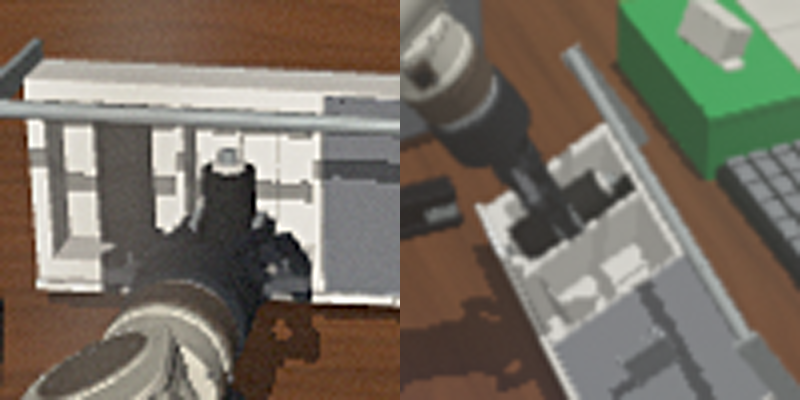

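The roller is held (top crop: shaft end at (228,157); the mark puts it at z=0.148), with its axis about 14.5 mm behind the TCP. I'm moving up and over to the V-rest.

```bash
cat >> plan.py <<'E'
YV=np.radians(-13.6); RV=Rdown(YV+np.pi); SEAT=np.array([.407,-.3375,.075])
E
python3 - <<'E'
from plan import *
print(rel([.42,.1,.30],RV)); print(rel(SEAT+[0,0,.15],RV))
E
```

```text
([0.0315, -0.088, -0.2092], [2.8, 30.16, 10.01])
([0.0582, -0.5257, -0.1388], [2.8, 30.16, 10.01])
```

```bash

python3 -m handwheel '{"travel":[[0,0,-0.04],[0.005,0,-0.09],[0.015,-0.03,-0.14],[0.025,-0.06,-0.19],[0.03,-0.088,-0.209]],"rot":[[0,0,0],[0.6,7,2.5],[1.4,14,5],[2.2,22,7.5],[2.8,30.2,10]],"claw":[0.02,0.02,0.02,0.02,0.02]}'
python3 - <<'E'
from plan import *
where(); print(rel(SEAT+[0,0,.16],RV))
E
```

```text
clock: 16.77
ee_pos: [0.4215, 0.0998, 0.3036]
ee_rot: [0.373, 3.119, 0.004]
wrist_force: [1.9, -0.6, -3.0]
gripper_width: 0.0343
t 16.77 pos [0.4215 0.0998 0.3036] uyd [-29.6 -39.8 270.7] F [ 1.9 -0.6 -3. ] w 0.0343 q [0.23 0.09 0.   1.49 0.   0.47]
([-0.089, -0.4286, 0.0676], [0.13, -0.01, -0.02])
```

```bash

python3 -m handwheel '{"travel":[[-0.01,-0.05,0],[-0.02,-0.105,0],[-0.033,-0.16,0],[-0.045,-0.215,0],[-0.055,-0.265,0]],"rot":[[0,0,0],[0,0,0],[0,0,0],[0,0,0],[0,0,0]],"claw":[0.02,0.02,0.02,0.02,0.02]}'
python3 -m handwheel '{"travel":[[-0.01,-0.045,0],[-0.02,-0.09,0.01],[-0.03,-0.13,0.02],[-0.034,-0.155,0.04],[-0.034,-0.164,0.06]],"rot":[[0,0,0],[0,0,0],[0,0,0],[0,0,0],[0,0,0]],"claw":[0.02,0.02,0.02,0.02,0.02]}'
python3 - <<'E'
from plan import *
where(); print(rel(SEAT+[0,0,.16],RV))
p=snap('top','top12');q=snap('side','side12')
for n in('roller','vrest_seat','vrest'):
  for pp in(p,q):print(n,[(np.round(d['location'],4).tolist(),round(d['confidence'],2)) for d in mark_of(pp,n)][:3])
cv2.imwrite('pics/c17.png',np.hstack([cv2.resize(p['color'][170:270,330:430],(400,400),interpolation=cv2.INTER_CUBIC),cv2.resize(q['color'][235:335,230:330],(400,400),interpolation=cv2.INTER_CUBIC)]))
E
```

```text
clock: 17.4
ee_pos: [0.4127, -0.1728, 0.2996]
ee_rot: [-0.374, -3.118, 0.0]
wrist_force: [0.9, 0.5, -1.8]
gripper_width: 0.0342
clock: 18.02
ee_pos: [0.4068, -0.34, 0.2384]
ee_rot: [-0.376, -3.117, -0.0]
wrist_force: [0.0, 0.3, -1.6]
gripper_width: 0.0342
t 18.02 pos [ 0.4068 -0.34    0.2384] uyd [ -52.3 -479.7  208.5] F [ 0.   0.3 -1.6] w 0.0342 q [-0.7   0.3   0.1   1.38 -0.   -0.46]
([0.0004, 0.0025, 0.0034], [-0.0, -0.11, -0.15])
roller [([0.4026, -0.34, 0.2549], 0.69)]
roller [([0.4024, -0.3365, 0.2476], 0.74)]
vrest_seat [([0.4039, -0.3376, 0.0725], 0.66), ([0.4528, 0.3943, 0.0009], 0.19)]
vrest_seat [([0.4074, -0.3366, 0.0755], 0.94)]
vrest [([0.4082, -0.3347, 0.0021], 0.77)]
vrest [([0.4063, -0.3383, 0.0017], 0.63)]
```

View pics/c17.png

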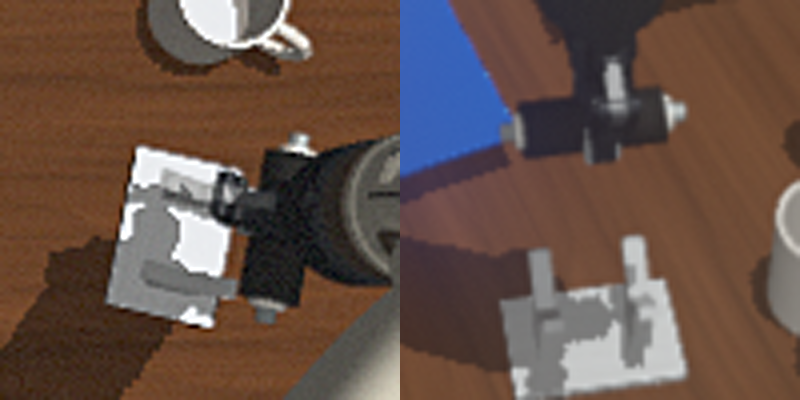

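```bash
python3 - <<'E'
from plan import *
from scipy.optimize import least_squares
p=snap('top','top13');q=snap('side','side13')
T=lambda u,v:np.array([330+u/4-.4,170+v/4-.4]); S=lambda u,v:np.array([230+(u-400)/4-.4,235+v/4-.4])
obs=[(p,T(303,137),1),(p,T(265,316),-1),(q,S(683,109),1),(q,S(507,136),-1)]
def res(a):
    c=a[:3]; d=np.array([np.cos(a[3])*np.cos(a[4]),np.sin(a[3])*np.cos(a[4]),np.sin(a[4])])
    return np.concatenate([proj(pp,c+s*.058*d)-o for pp,o,s in obs])
r=least_squares(res,[.403,-.339,.253,-.237,0]); print(np.round(r.x[:3],4),np.degrees(r.x[3:]),np.round(r.fun,1))
s=state(); R0=Ro.from_rotvec(s['ee_rot']).as_matrix(); print('in tool',np.round(R0.T@(r.x[:3]-s['ee_pos']),4))
# V supports: tips tops, predicted vs image
for n,pp,f in(('top',p,lambda X:((proj(p,X)+.4)-[330,170])*4),('side',q,lambda X:((proj(q,X)+.4)-[230,235])*4+[400,0])):
  for sx in(1,-1):
    for sy in(1,-1):
      X=np.array([SEAT[0],SEAT[1],.078])+Ro.from_euler('z',YV).as_matrix()@[sx*.033,sy*.03,0]; print(n,sx,sy,np.round(f(X)))
  for sx in(1,-1):
    for sy in(1,-1):
      X=np.array([SEAT[0],SEAT[1],.008])+Ro.from_euler('z',YV).as_matrix()@[sx*.06,sy*.04,0]; print(n,'base',sx,sy,np.round(f(X)))
cv2.imwrite('pics/c18.png',cv2.resize(q['color'][235:335,230:330],(800,600)[::-1] if 0 else (600,600),interpolation=cv2.INTER_CUBIC))
E
```

```text
[ 0.4071 -0.3403  0.246 ] [-13.94170204   1.92403181] [-0.  -1.1 -0.2  0.9  0.9  0.1 -0.9  0.1]
in tool [-0.     -0.0026 -0.0045]
top 1 1 [171. 180.]
top 1 -1 [254. 198.]
top -1 1 [153. 271.]
top -1 -1 [237. 290.]
top base 1 1 [141. 148.]
top base 1 -1 [246. 171.]
top base -1 1 [109. 305.]
top base -1 -1 [216. 329.]
side 1 1 [629. 235.]
side 1 -1 [646. 307.]
side -1 1 [536. 248.]
side -1 -1 [550. 321.]
side base 1 1 [660. 277.]
side base 1 -1 [684. 372.]
side base -1 1 [497. 299.]
side base -1 -1 [514. 397.]
```

View pics/c18.png

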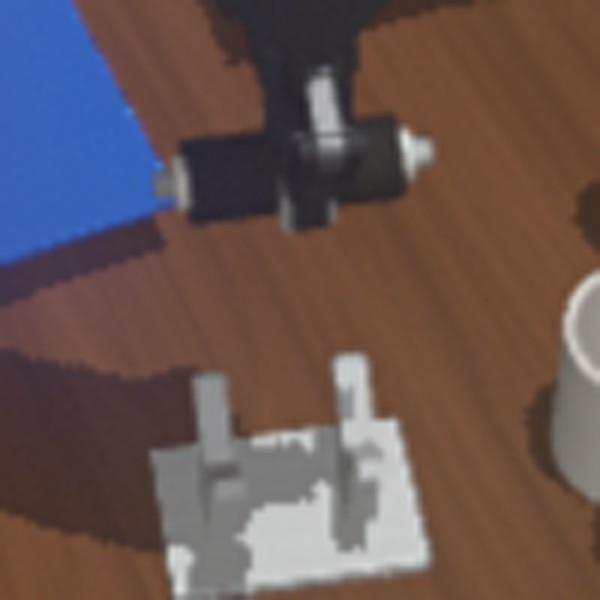

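```bash
python3 - <<'E'
from plan import *
where(); print(rel([SEAT[0],SEAT[1]+.001,.105],RV))
E
```

```text
t 18.52 pos [ 0.4077 -0.3377  0.2414] uyd [ -50.1 -477.4  210.7] F [ 0.6 -0.2 -2.6] w 0.0342 q [-0.69  0.29  0.1   1.38 -0.   -0.45]
([0.0011, 0.0012, 0.1364], [-0.05, 0.05, 0.03])
```

```bash
python3 -m handwheel '{"travel":[[0.001,0.001,0.035],[0.001,0.001,0.07],[0.001,0.001,0.1],[0.001,0.001,0.125],[0.001,0.001,0.135]],"rot":[[0,0,0],[0,0,0],[0,0,0],[0,0,0],[0,0,0]],"claw":[0.02,0.02,0.02,0.02,0.02]}'
python3 -m handwheel '{"travel":[[0,0,0],[0,0,0],[0,0,0],[0,0,0],[0,0,0]],"rot":[[0,0,0],[0,0,0],[0,0,0],[0,0,0],[0,0,0]],"claw":[0.02,0.02,0.02,0.02,0.02]}'
python3 - <<'E'
from plan import *
where()
p=snap('top','top14');q=snap('side','side14')
for n in('roller','vrest_seat','vrest'):
  for pp in(p,q):print(n,[(np.round(d['location'],4).tolist(),round(d['confidence'],2)) for d in mark_of(pp,n)][:3])
cv2.imwrite('pics/c19.png',cv2.resize(p['color'][185:265,335:415],(600,600),interpolation=cv2.INTER_CUBIC))
cv2.imwrite('pics/c20.png',cv2.resize(q['color'][260:340,240:320],(600,600),interpolation=cv2.INTER_CUBIC))
E
```

```text
clock: 19.15
ee_pos: [0.4058, -0.336, 0.1045]
ee_rot: [-0.371, -3.117, -0.002]
wrist_force: [0.1, -1.3, -1.5]
gripper_width: 0.0342
clock: 19.77
ee_pos: [0.4065, -0.3369, 0.1059]
ee_rot: [-0.372, -3.119, 0.001]
wrist_force: [0.4, 0.1, -1.4]
gripper_width: 0.0343
t 19.77 pos [ 0.4065 -0.3369  0.1059] uyd [-119.  -476.6   94. ] F [ 0.4  0.1 -1.4] w 0.0343 q [-0.69  0.38 -0.14  1.05 -0.   -0.45]
roller [([0.4033, -0.3375, 0.1173], 0.68)]
roller [([0.4045, -0.3348, 0.1217], 0.79)]
vrest_seat [([0.4056, -0.3391, 0.0742], 0.61)]
vrest_seat [([0.4093, -0.3383, 0.076], 0.95)]
vrest [([0.4081, -0.3374, 0.0018], 0.95)]
vrest [([0.4058, -0.3384, 0.0008], 0.91)]
```

View pics/c19.png

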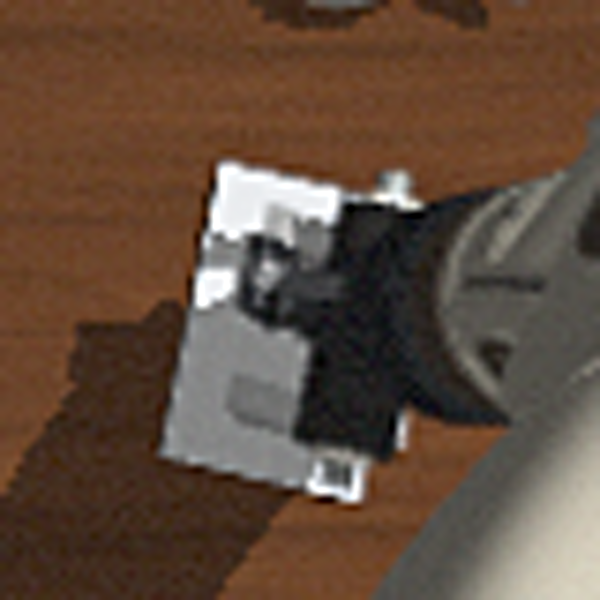

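View pics/c20.png

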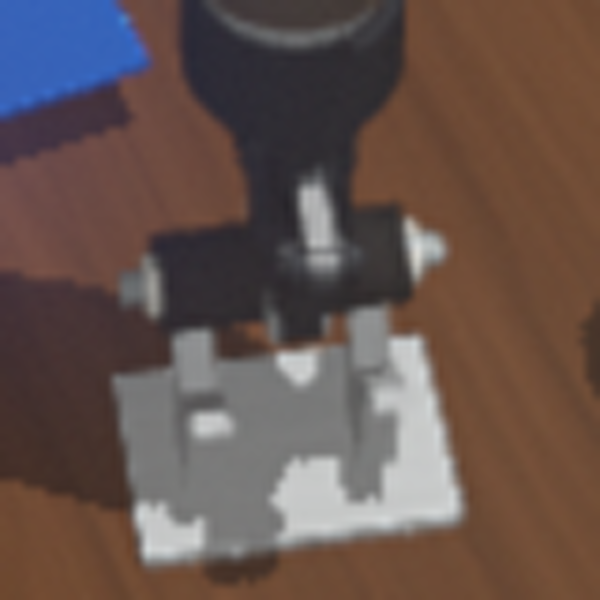

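```bash
python3 - <<'E'
from plan import *
from scipy.optimize import least_squares
p=snap('top','top15');q=snap('side','side15')
T=lambda u,v:np.array([335,185])+(np.array([u,v])+.5)/7.5-.5
S=lambda u,v:np.array([240,260])+(np.array([u,v])+.5)/7.5-.5
tb=[(T(220,160),1,1),(T(165,455),-1,1),(T(362,505),-1,-1)]
sb=[(S(422,337),1,1),(S(463,518),1,-1),(S(148,563),-1,-1),(S(115,378),-1,1)]
def rv(a,use):
    R=Ro.from_euler('z',a[2]).as_matrix(); o=[]
    for pp,l in use:
        for uv,sx,sy in l:
            o.append(proj(pp,np.array([a[0],a[1],.008])+R@[sx*.06,sy*.04,0])-uv)
    return np.concatenate(o)
for nm,use in(('top',[(p,tb)]),('side',[(q,sb)]),('both',[(p,tb),(q,sb)])):
    r=least_squares(rv,[.407,-.337,-.237],args=(use,)); print('vrest',nm,np.round(r.x[:2],4),np.degrees(r.x[2]),np.round(r.fun,1))
ro=[(p,T(397,172),1,0),(p,T(337,200),.045/.058,.018),(p,T(297,440),-.045/.058,.018)]
rs=[(q,S(446,247),1,0),(q,S(120,290),-1,0)]
def rr(a,use,z):
    yaw=np.radians(-13.6); d=np.array([np.cos(yaw)*np.cos(a[2]),np.sin(yaw)*np.cos(a[2]),np.sin(a[2])]);l=np.array([-np.sin(yaw),np.cos(yaw),0])
    c=np.array([a[0],a[1],z if z else a[3]])
    return np.concatenate([proj(pp,c+s*.058*d+w*l)-o for pp,o,s,w in use])
r=least_squares(lambda a:np.r_[rr(a,ro,.1185),0*a[2]+30*a[2]],[.407,-.337,0.]); print('roller top',np.round(r.x,4),np.round(r.fun,1))
r=least_squares(rr,[.407,-.337,0.],args=(rs,.1185)); print('roller side',np.round(r.x,4),np.round(r.fun,1))
r=least_squares(rr,[.407,-.337,0.,.118],args=(ro+rs,None)); print('roller both',np.round(r.x,4),np.round(r.fun,1))
E
```

```text
vrest top [ 0.4082 -0.3356] -13.549329236366 [ 0.2  0.2 -0.2  0.2 -0.  -0.4]
vrest side [ 0.4086 -0.3409] -13.874329071703604 [-0.1  0.1  0.3 -0.1 -0.3 -0.1  0.   0.2]
vrest both [ 0.4086 -0.3385] -13.943022350723405 [ 1.4  0.   0.6 -0.   0.8 -0.5 -0.4 -0.5 -0.1 -0.8 -0.7 -0.9 -0.3 -0.5]
roller top [ 0.4052 -0.3343 -0.0038] [-0.1  0.3  0.5 -0.3 -0.4  0.  -0.1]
roller side [ 0.4068 -0.3385 -0.0022] [-0.4  0.   0.4  0. ]
roller both [ 0.4064 -0.3357 -0.0119  0.1148] [-0.  -0.1  0.6 -0.6 -0.2 -0.4 -1.1  0.2 -0.1 -0. ]
```

Per-camera relative measurements put the roller about 2.8 mm short lengthwise and 1.2 mm off sideways. I'm correcting that while lowering most of the way.

```bash
python3 -m handwheel '{"travel":[[-0.003,-0.001,0],[-0.003,-0.001,0.01],[-0.003,-0.001,0.02],[-0.003,-0.001,0.029],[-0.003,-0.001,0.034]],"rot":[[0,0,0],[0,0,0],[0,0,0],[0,0,0],[0,0,0]],"claw":[0.02,0.02,0.02,0.02,0.02]}'
python3 - <<'E'
from plan import *
p=snap('top','top16');q=snap('side','side16')
where()
for n in('roller',):
  for pp in(p,q):print(n,[(np.round(d['location'],4).tolist(),round(d['confidence'],2)) for d in mark_of(pp,n)][:3])
cv2.imwrite('pics/c21.png',cv2.resize(q['color'][260:340,240:320],(600,600),interpolation=cv2.INTER_CUBIC))
E
```

```text
clock: 20.9
ee_pos: [0.4084, -0.338, 0.0704]
ee_rot: [-0.372, -3.117, -0.001]
wrist_force: [-0.4, -1.0, -1.5]
gripper_width: 0.0348
t 21.0 pos [ 0.4084 -0.338   0.0706] uyd [-134.9 -477.6   62.4] F [-0.2  0.3 -2.1] w 0.034 q [-0.69  0.43 -0.17  0.97 -0.   -0.45]
roller [([0.4032, -0.3365, 0.0827], 0.73), ([0.4062, -0.337, 0.0748], 0.43)]
roller [([0.4076, -0.3365, 0.085], 0.57)]
```

View pics/c21.png

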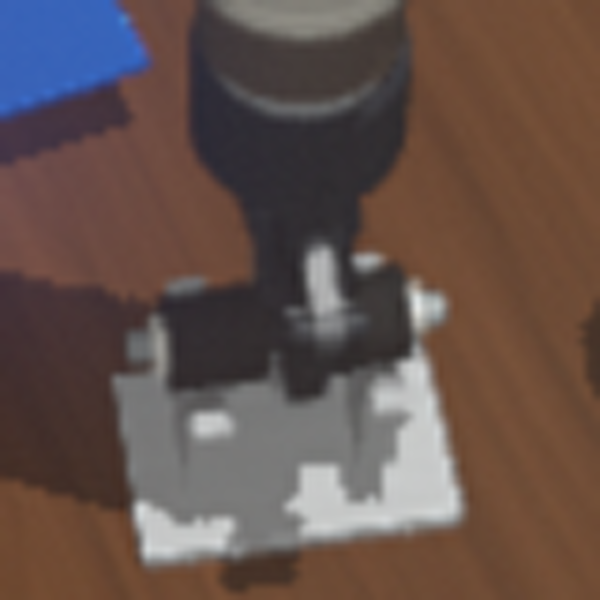

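The roller sits down between the V arms, whose far tips show at (185,288) and (365,260). Axis is about 8 mm above the seat, so I'm going down in small steps and watching the force.

```bash
python3 -m handwheel '{"travel":[[0,0,0.001],[0,0,0.002],[0,0,0.003],[0,0,0.004],[0,0,0.005]],"rot":[[0,0,0],[0,0,0],[0,0,0],[0,0,0],[0,0,0]],"claw":[0.02,0.02,0.02,0.02,0.02]}'; python3 -c "
from plan import *
where()"
```

```text
clock: 21.72
ee_pos: [0.409, -0.3384, 0.0665]
ee_rot: [-0.372, -3.119, 0.0]
wrist_force: [0.1, -0.0, -2.3]
gripper_width: 0.0342
t 21.73 pos [ 0.409  -0.3384  0.0665] uyd [-136.4 -478.    58.5] F [ 0.1 -0.  -2.3] w 0.0342 q [-0.69  0.43 -0.18  0.96 -0.   -0.45]
```

```bash
python3 -m handwheel '{"travel":[[0,0,0.0005],[0,0,0.001],[0,0,0.0015],[0,0,0.002],[0,0,0.002]],"rot":[[0,0,0],[0,0,0],[0,0,0],[0,0,0],[0,0,0]],"claw":[0.02,0.02,0.02,0.02,0.02]}'; python3 -c "
from plan import *
where()"
```

```text
clock: 22.35
ee_pos: [0.4089, -0.3384, 0.0645]
ee_rot: [-0.372, -3.119, 0.0]
wrist_force: [0.4, 0.4, -0.8]
gripper_width: 0.0341
t 22.35 pos [ 0.4089 -0.3384  0.0645] uyd [-137.5 -477.9   56.8] F [ 0.4  0.4 -0.8] w 0.0341 q [-0.69  0.43 -0.18  0.96 -0.   -0.45]
```

```bash
python3 -m handwheel '{"travel":[[0,0,0.0003],[0,0,0.0006],[0,0,0.001],[0,0,0.001],[0,0,0.001]],"rot":[[0,0,0],[0,0,0],[0,0,0],[0,0,0],[0,0,0]],"claw":[0.02,0.02,0.02,0.02,0.02]}'; python3 -c "
from plan import *
where()"
```

```text
clock: 22.98
ee_pos: [0.4089, -0.3384, 0.0635]
ee_rot: [-0.372, -3.119, 0.0]
wrist_force: [0.6, 0.4, -1.7]
gripper_width: 0.0339
t 22.98 pos [ 0.4089 -0.3384  0.0635] uyd [-138. -478.   56.] F [ 0.6  0.4 -1.7] w 0.0339 q [-0.69  0.43 -0.18  0.95 -0.   -0.45]
```

```bash
python3 -m handwheel '{"travel":[[0,0,0.0003],[0,0,0.0006],[0,0,0.001],[0,0,0.001],[0,0,0.001]],"rot":[[0,0,0],[0,0,0],[0,0,0],[0,0,0],[0,0,0]],"claw":[0.02,0.02,0.02,0.02,0.02]}'; python3 -c "
from plan import *
where()"
```

```text
clock: 23.6
ee_pos: [0.4091, -0.3384, 0.0628]
ee_rot: [-0.372, -3.119, 0.0]
wrist_force: [-0.0, 0.9, 2.3]
gripper_width: 0.0341
t 23.6 pos [ 0.4091 -0.3384  0.0628] uyd [-138.2 -478.    55.4] F [-0.   0.9  2.3] w 0.0341 q [-0.69  0.43 -0.18  0.95 -0.   -0.45]
```

Contact: Fz changed by +4 N at TCP 0.0628, which puts the axis at about 0.075, as expected. A quick check before release.

```bash
python3 - <<'E'
from plan import *
p=snap('top','top17');q=snap('side','side17')
where()
for n in('roller','vrest_seat'):
  for pp in(p,q):print(n,[(np.round(d['location'],4).tolist(),round(d['confidence'],2)) for d in mark_of(pp,n)][:3])
cv2.imwrite('pics/c22.png',np.hstack([cv2.resize(q['color'][265:335,245:315],(400,400),interpolation=cv2.INTER_CUBIC),cv2.resize(p['color'][190:260,340:410],(400,400),interpolation=cv2.INTER_CUBIC)]))
E
```

```text
t 23.7 pos [ 0.409  -0.3384  0.0628] uyd [-138.2 -478.    55.4] F [-0.   2.   3.5] w 0.0341 q [-0.69  0.43 -0.18  0.95 -0.   -0.45]
roller [([0.4045, -0.3374, 0.0794], 0.65)]
roller [([0.4055, -0.3404, 0.0765], 0.79)]
vrest_seat [([0.4052, -0.3393, 0.0751], 0.6)]
vrest_seat [([0.4071, -0.3399, 0.0755], 0.56)]
```

View pics/c22.png

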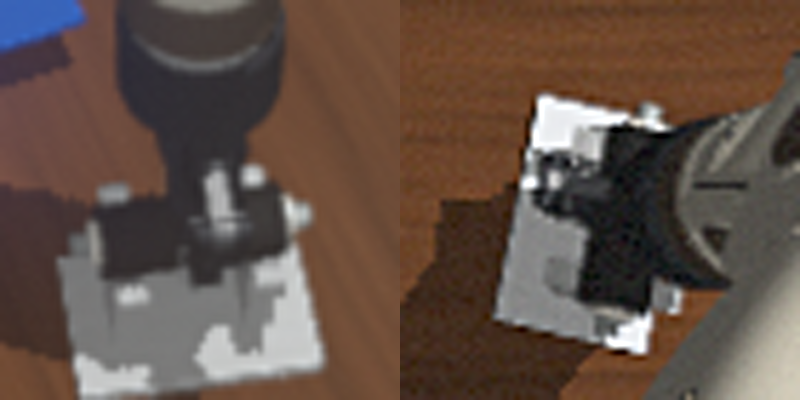

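```bash
python3 -m handwheel '{"travel":[[0,0,0.0003],[0,0,0.0006],[0,0,0.0006],[0,0,0.0006],[0,0,0.0006]],"rot":[[0,0,0],[0,0,0],[0,0,0],[0,0,0],[0,0,0]],"claw":[0.02,0.02,0.02,0.02,0.02]}'; python3 -c "
from plan import *
where()"
```

```text
clock: 24.52
ee_pos: [0.409, -0.3384, 0.0627]
ee_rot: [-0.372, -3.119, 0.0]
wrist_force: [-1.2, 3.6, 8.0]
gripper_width: 0.0341
t 24.52 pos [ 0.409  -0.3384  0.0627] uyd [-138.3 -478.    55.3] F [-1.2  3.6  8. ] w 0.0341 q [-0.69  0.43 -0.19  0.95 -0.   -0.45]
```

Firmly seated, with a slight side force towards +y. I'll ease by half a millimetre, then open.

```bash
python3 -m handwheel '{"travel":[[0,0.0003,0],[0,0.0005,-0.0005],[0,0.0005,-0.0005],[0,0.0005,-0.0005],[0,0.0005,-0.0005]],"rot":[[0,0,0],[0,0,0],[0,0,0],[0,0,0],[0,0,0]],"claw":[0.02,0.02,0.02,0.02,0.02]}'; python3 -c "
from plan import *
where()"
python3 -m handwheel '{"travel":[[0,0,0],[0,0,0],[0,0,0],[0,0,0],[0,0,0]],"rot":[[0,0,0],[0,0,0],[0,0,0],[0,0,0],[0,0,0]],"claw":[0.034,0.037,0.042,0.05,0.06]}'; python3 -c "
from plan import *
where()"
```

```text
clock: 25.15
ee_pos: [0.4092, -0.3382, 0.0626]
ee_rot: [-0.373, -3.119, 0.001]
wrist_force: [-1.3, 0.6, 4.5]
gripper_width: 0.0347
t 25.15 pos [ 0.4092 -0.3382  0.0626] uyd [-138.2 -477.7   55.1] F [-1.3  0.6  4.5] w 0.0347 q [-0.69  0.43 -0.19  0.95 -0.   -0.45]
clock: 25.78
ee_pos: [0.409, -0.3379, 0.0623]
ee_rot: [-0.372, -3.119, -0.0]
wrist_force: [0.5, 1.0, -0.0]
gripper_width: 0.0599
t 25.77 pos [ 0.409  -0.3379  0.0623] uyd [-138.5 -477.5   54.9] F [ 0.5  1.  -0. ] w 0.0599 q [-0.69  0.43 -0.19  0.95 -0.   -0.45]
```

Released with no residual force. Going straight up.

```bash
python3 -m handwheel '{"travel":[[0,0,-0.015],[0,0,-0.04],[0,0,-0.08],[0,0,-0.13],[0,0,-0.18]],"rot":[[0,0,0],[0,0,0],[0,0,0],[0,0,0],[0,0,0]],"claw":[0.06,0.06,0.06,0.06,0.06]}'
python3 -m handwheel '{"travel":[[-0.02,0.05,0],[0.02,0.1,0],[0.04,0.15,0],[0.06,0.2,0],[0.06,0.22,0]],"rot":[[0,0,0],[0,0,0],[0,0,0],[0,0,0],[0,0,0]],"claw":[0.06,0.06,0.06,0.06,0.06]}'
python3 - <<'E'
from plan import *
where()
p=snap('top','top18');q=snap('side','side18')
for n in('roller','vrest_seat','cover','pad_holder','mug','flask','stapler','sticky_pad'):
  for pp in(p,q):print(n,[(np.round(d['location'],4).tolist(),round(d['confidence'],2)) for d in mark_of(pp,n)][:2])
cv2.imwrite('pics/c23.png',np.hstack([cv2.resize(q['color'][265:335,245:315],(400,400),interpolation=cv2.INTER_CUBIC),cv2.resize(p['color'][190:260,340:410],(400,400),interpolation=cv2.INTER_CUBIC)]))
E
```

```text
clock: 26.4
ee_pos: [0.4091, -0.3378, 0.2452]
ee_rot: [0.372, 3.119, -0.001]
wrist_force: [1.1, -0.9, 1.2]
gripper_width: 0.0601
clock: 27.02
ee_pos: [0.4017, -0.1077, 0.2439]
ee_rot: [0.368, 3.119, 0.0]
wrist_force: [1.0, -1.4, 0.2]
gripper_width: 0.06
t 27.02 pos [ 0.4017 -0.1077  0.2439] uyd [ -65.9 -248.1  222.7] F [ 1.  -1.4  0.2] w 0.06 q [-0.26  0.07 -0.17  1.33  0.   -0.03]
roller [([0.4081, -0.3398, 0.0765], 0.76)]
roller [([0.4093, -0.3403, 0.0794], 0.57), ([0.6564, -0.2545, 0.0036], 0.38)]
vrest_seat [([0.4049, -0.3376, 0.072], 0.96), ([0.605, 0.2761, 0.0572], 0.41)]
vrest_seat [([0.4104, -0.3365, 0.0746], 0.62)]
cover [([0.5768, 0.0304, 0.0844], 0.78), ([0.3443, -0.0768, 0.0416], 0.56)]
cover [([0.581, 0.027, 0.085], 0.97), ([0.3415, -0.0789, 0.0405], 0.84)]
pad_holder [([0.6047, 0.2775, 0.0554], 0.96)]
pad_holder [([0.6106, 0.2743, 0.0574], 0.49)]
mug [([0.5748, -0.366, -0.0017], 0.72), ([0.5769, 0.0294, 0.0856], 0.15)]
mug [([0.5786, -0.3646, -0.0011], 0.94)]
flask [([0.662, -0.2569, 0.0027], 0.59)]
flask [([0.6579, -0.2562, 0.0044], 0.98)]
stapler [([0.4519, 0.3935, 0.0022], 0.68)]
stapler [([0.4523, 0.3996, -0.001], 0.64)]
sticky_pad []
sticky_pad [([0.3466, 0.2735, -0.0028], 0.88), ([0.406, -0.3386, 0.0747], 0.71)]
```

View pics/c23.png

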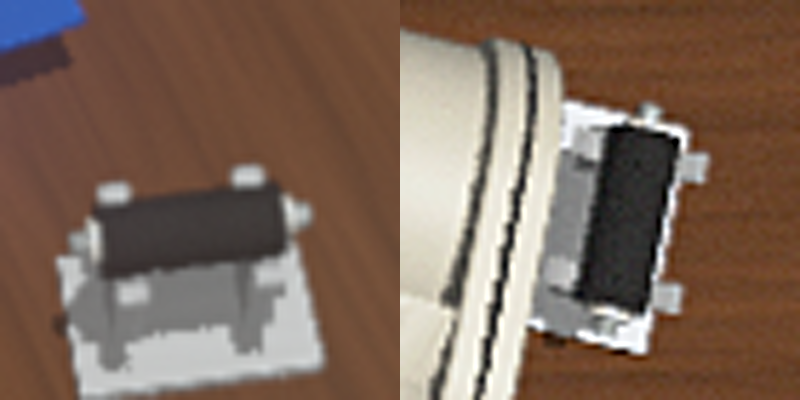

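View pics/top18.png

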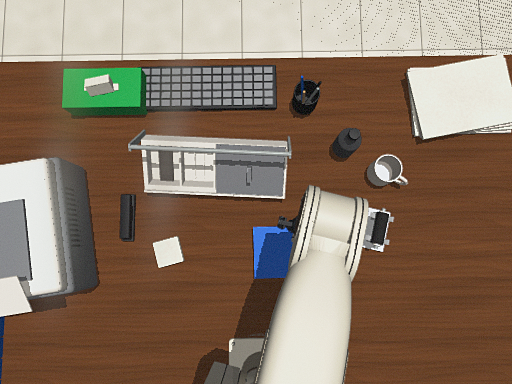

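The pictures show the roller lying in both V's. In the side crop, body mid is x≈190 against 191 for the mean of the V arms, so it is centred. The cover is at the stop and the other things are unmoved. Handing in.

```bash
python3 -c "
from station import *
print(hand_in())"
```

```text
the job is handed in; nothing more can be done
None
```

The roller is lying in both V's of the V-rest, and I've handed the job in at about 27 s of the 62 s allowed. There is no verdict back yet.

**What I did**
- I slid the grey cover along the slope to the stop with the fingers loosely straddling its grip, so it was never lifted.
- I took the roller out of the y = +49 mm pocket with the gripper square to the face. I lowered it until the force showed contact, then let go and backed away upwards.

**Last checks**
- **Roller:** the network marks put it at about (0.409, -0.340, 0.078). The seat marks average about (0.408, -0.337, 0.073), so they differ by about 3 mm sideways and 5 mm in height. That is near the networks' 4 mm error, and the close picture shows it resting in both V's, centred to about 1 mm lengthwise.
- **Cover:** the marks put it within 3 mm of y = -102 mm of the organiser, flat against the ledge.
- **Other things:** the pad holder, mug, flask, stapler and sticky pad show no shift beyond measurement noise. The top camera missed the sticky pad in the last check, but the side camera found it in place. The cover hides the tape roll and the staple box, so I could not re-check those.

**What did not go smoothly**
- The fingers, probably the tips on the pocket floor, pressed with about 46 N for a moment while reaching for the roller. I backed off at once. The limit is 40 N for the arm or gripper body, so if it was those that touched, this could count against the run.
- When the roller was seated, the wrist force reached about 9 N, well under the 25 N limit.
- The two cameras disagreed by 4–5 mm in y on the V-rest, so I aligned the roller relative to the rest within each picture.

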